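# Lift the LED panel off the hot plate with a spatula

## Task

The LED panel on the hot plate is done and must not be touched with the gripper. Slide the spatula under it from the plate's open front, lift it off and set it down gently on the bamboo cooling rack, level, centred and square across the two rails, with the spatula drawn out from under it. Lay the spatula back on the cork mat and turn the plate's dial back to the one long mark on its scale, leaving the remote, cup, jar and screwdriver where they are.

Things in the scene. Friction and masses are not known exactly. Their poses are not given: they have to be found in the camera images.
- spatula_grip (a point): Spatula (0.13 kg): gripping point amid the width and height of its brown wooden handle, near its centre of mass. x runs to the blade, z up. Handle 16 wide (y), 24 high, flat sides, from 30 mm ahead of this point to 120 behind. Starts on the mat, handle to the robot, x axis tipped 0.047 rad up, this point 18 mm above the mat, as the rear ends of handle and blade rest on it.
- spatula_blade (a point): Centre of the spatula's flat steel blade: 112.5 mm ahead of spatula_grip, 19.2 mm below it, same axes. The blade is 105 mm long (x), 60 mm wide, 1.6 mm thick, its underside 20 mm below spatula_grip. A cranked neck, 9 mm thick, rises from the rear 15 mm of the blade to the handle.
- panel_center (a point): LED panel: smooth aluminium board, yellow LEDs on its white top, 100 (x) by 130 (y) by 6 mm, about 0.1 kg; this is its centre, half-way up. Starts flat on the hot plate, long side along the back stop, 4 to 16 mm short of it, no gap below. Its edges are fully rounded, so a tipped blade on the plate pushes it to the stop, then rides in under it. Friction 0.25 on the blade.
- hotplate: Hot plate, fixed. Origin on the shelf under its middle; x from open front to back stop, y to the dial's side. Dark metal plate: x -75 to 75 mm, y -140 to 50, top 65 mm above the shelf. Steel stop along its back edge, face at x 75, 8 mm higher than the plate. Grey housing below: x -90 to 90, y -145 to 150, top 46 mm above the shelf; the dial stands on it beside the plate.
- dial (a joint): Angle of the hot plate's dial, rad, 0 to 4.5; clockwise from above increases it. At 0 its white pointer points to the hot plate's -x (front), at pi/2 to +y, at pi to +x. White ticks every 0.5 rad on a black disc; the one long, broad mark is at 1.0. Friction 0.04 N m; stays where left.
- dial_grip (a point): Gripping point on the dial's axis (hot plate x -5, y 105 mm), 72 mm above the shelf. The grip is a bar 44 mm long, 14 mm wide, 53 to 83 mm above the shelf, on a round skirt 48 mm across. The pointer runs along one half of the bar's top. x runs along the bar, away from the pointer; the axes turn with the dial.
- rack: Bamboo cooling rack, fixed. Origin on the shelf under its centre; x along its rails, away from the robot. Two rails 160 mm long (x), 15 wide, 35 high, centre lines at y -50 and 50 mm: 85 mm clear between them. Two low cross bars join them, tops 10 mm above the shelf; else the space between is open.
- mat: Cork mat, fixed, 340 mm (x) by 130 mm (y), 4 mm thick; the spatula lies on it. Origin on the shelf under its centre; x along its length, away from the robot.
- remote: red plastic remote control 150 x 45 x 18 mm lying flat; origin under its centre. Leave it where it is.
- steel_cup: stainless steel cup 80 mm across, 95 mm tall; origin under its centre. Leave it where it is.
- screw_jar: glass jar with metal cap, 64 mm across, 75 mm tall; origin under its centre. Leave it where it is.
- screwdriver: screwdriver 190 mm long with a black handle, lying in front of the hot plate; origin under its middle. Leave it where it is.
Mind the look-alikes: they are no part of the job. What is shaped like the part that bears panel_center but green is not meant. Leave any turquoise look-alike of the rack alone.

How it is judged:
By the outcome, as a careful person would: the job done as asked, in the order asked, and still so for the second after the job is handed in, with the robot touching nothing.
It also fails if it takes over 72 s, if anything falls off the work surface, if the arm or the gripper's body presses on something with over 40 N, if the wrist force passes 120 N, or if a joint passes its speed limit or range.

## Robot

A 6-joint arm with a two-finger parallel gripper is mounted at the origin on the work surface. World frame = base frame: x ahead of the robot, y to its left, z up, the work surface at z = 0. Lengths are in m, angles in rad, forces in N, time in s.
With the tool pointing down it reaches from about 0.35 to 0.775 m from the base axis. Payload 5.5 kg.
Tool frame: the origin (TCP) lies midway between the tips of the shut fingers; the grasp point (between the pads) lies 19 mm behind it; z points along the fingers, y is the direction in which the jaws open and shut (so a half turn about z gives the same grasp; the last joint's range is limited). The gripper opens to 85 mm and grips with 20 to 120 N. Pads are 22 mm wide; open, the fingers measure 114 mm over their backs; the gripper's body (76 mm by 85 mm) begins 54 mm behind the grasp point. The pads swing forward as they close: fully open they stand 13 mm farther back than shut.
Start: joints at [0.961, 0.313, 0.046, 1.304, 0, 1.431], TCP at [0.26, 0.513, 0.231] pointing down, gripper open.
Joint ranges: [-2.76, 2.76], [-0.86, 1.69], [-1.03, 1.26], [-2.2, 2.34], [-1.47, 1.5], [-3.14, 3.14]. Speed limits (rad/s): [2.57, 2.57, 3.14, 3.14, 3.14, 3.14].

## Interface

Orientations are given as a unit quaternion [w, x, y, z].
In Python, from workcell import env gives the robot as it stands.
- The arm moves only by the shell command python3 -m creep 'ROWS' [OPENING] [FORCE]. ROWS is JSON, a list of rows, each a list of 6 numbers: the shift along the tool's x, y, z in m, then the turn, a rotation vector about the tool's x, y, z in degrees. A call has exactly 8 rows; each row is the pose to reach, as a shift and turn from the pose commanded when the call began, along the tool's axes at that moment; what a row does not reach only later rows make up. A row lasts 1/10 s, in which the tool goes at most 50 mm and 8.59 degrees, less where a joint would pass 70% of its speed; a pose out of reach is approached as far as the arm can. A call with a gripper value outside its range is refused whole. OPENING is the finger opening in m, from 0 to 0.0854, set as the call begins (- or left out, the last holds). The fingers move at their own pace and stop on an object; FORCE is the grip in N (left out, the last holds). Time passes only in rows, so rows that repeat a pose let the fingers close, or fill a call up. It gives the time, the measured TCP pose, the force and the opening at its end, in the units of the state.
- env.get_state(): the state, without advancing time (a new reading comes with each control period).
- env.read_camera(name): name is "scene" or "top" or "wrist"; returns (picture, depth): 400x640x3 uint8, blue, green, red; 400x640 float32, m along the optical axis (not along the pixel's ray), 0 where there is no reading.
- env.camera_params(name): a dict with "fx", "fy", "cx", "cy" (pixels), "k1" (the pictures are not rectified: a ray, as slopes to the right and down, at radius r is drawn at 1 + k1 r^2 times it, then the intrinsics apply), "position" and "orientation" of the camera in the world. Camera axes: x right, y up, looking along -z (the intrinsics and any distortion apply to the point x, -y, -z); pixel columns grow to the right and rows downward; lengths in m; the calibration is good to about 2 mm. A picture is of the moment at which its call begins: read the wrist's pose just before it. camera_params takes no time and is no camera call; for the wrist camera it gives the pose at the moment of the call.
- env.hand_in(): hands the job in, once; it reports no verdict.
The state is a dict: "clock": time; "joint_pos": joint angles; "qvel": joint speeds; "tau": joint torques, N m; "tcp_pos": TCP position; "orientation": TCP orientation; "wrist_force": force on the tool from outside, world axes, zero at the start; "ft_torque": the same for the moment, N m; "finger_gap": finger opening in m.
Only numpy, scipy, OpenCV 4.12 (cv2) and the standard library are available. Lean on these libraries where they do the work, as an engineer would, in place of code of your own. Each camera call takes 0.05 s, during which the arm holds its last target. There are 200 camera calls.

## Working session

There is one attempt and no reset: what is moved stays moved. The work goes in short steps, Python scripts to look and compute and a shell command to move; the robot and the scene stay as the last step left them, time stands still between calls to the robot, and variables do not carry over. Pictures are saved under pics/ and viewed, about 8 in all and at most 12, crops included, and the job is handed in when it is done.

```bash
ls; mkdir -p pics; cat > h.py <<'E'
import numpy as np, cv2
from scipy.spatial.transform import Rotation as R
from workcell import env
def rot(q): return R.from_quat([q[1],q[2],q[3],q[0]])
def snap(name,fn):
    p=env.camera_params(name); im,d=env.read_camera(name)
    cv2.imwrite('pics/'+fn+'.png',im); np.savez('pics/'+fn+'.npz',im=im,d=d,p=np.array(p,dtype=object))
    return im,d,p
def load(fn):
    z=np.load('pics/'+fn+'.npz',allow_pickle=True); return z['im'],z['d'],z['p'].item()
def ray(p,u,v):
    x=(u-p['cx'])/p['fx'];y=(v-p['cy'])/p['fy']
    a,b=x,y
    for _ in range(20):
        s=1+p['k1']*(a*a+b*b);a,b=x/s,y/s
    return rot(p['orientation']).apply([a,-b,-1.])
def onz(p,u,v,z):
    r=ray(p,u,v);o=np.array(p['position']);return o+r*(z-o[2])/r[2]
def ondepth(p,d,u,v):
    dd=d[int(round(v)),int(round(u))];return np.array(p['position'])+ray(p,u,v)*dd
def proj(p,X):
    c=rot(p['orientation']).inv().apply(np.array(X)-p['position'])
    a,b=c[0]/-c[2],-c[1]/-c[2];s=1+p['k1']*(a*a+b*b)
    return np.array([p['cx']+p['fx']*a*s,p['cy']+p['fy']*b*s])
E
python3 - <<'E'
from h import *
im,d,p=snap('top','top0'); im2,d2,p2=snap('scene','scene0')
print(p,p2); s=env.get_state(); print(s)
E
```

```text
pics
{'fx': 465.517449083412, 'fy': 465.517449083412, 'cx': 318.7487595923984, 'cy': 194.29202894830465, 'k1': 0.011590301079436573, 'position': array([ 0.21861002, -0.02517667,  1.4098008 ]), 'orientation': array([ 0.70991847,  0.06548268, -0.05799486, -0.69883073])} {'fx': 471.0706331107848, 'fy': 471.0706331107848, 'cx': 316.37577682005787, 'cy': 205.48887619040448, 'k1': -0.1383375635787828, 'position': array([1.21811781, 0.43648308, 1.47977164]), 'orientation': array([0.47566449, 0.14125158, 0.24676738, 0.83240444])}
{'clock': 0.1, 'joint_pos': array([ 9.61419616e-01,  3.13972992e-01,  4.51092851e-02,  1.30359434e+00,
       -2.39768349e-05,  1.43121693e+00]), 'qvel': array([-7.13655484e-04, -2.08315733e-03,  1.16858097e-03, -1.41396812e-03,
       -6.25672866e-04, -9.97675054e-05]), 'tau': array([ 2.87400617e-03, -4.81727099e+01,  2.99243277e+01,  1.27425621e-02,
       -1.40257071e-04, -1.05057271e-05]), 'tcp_pos': array([0.26005271, 0.51233334, 0.23047773]), 'orientation': array([-2.92760367e-04,  2.32744337e-01,  9.72537600e-01, -7.77666373e-04]), 'wrist_force': array([-0.34470226,  0.62892101,  0.4282361 ]), 'ft_torque': array([-5.36148336e-06, -3.55988927e-03, -1.01549722e-02]), 'finger_gap': 0.08571828187185189}
```

View pics/top0.png

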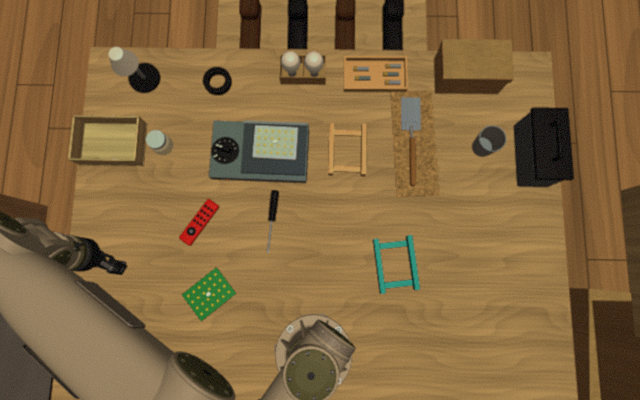

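View pics/scene0.png

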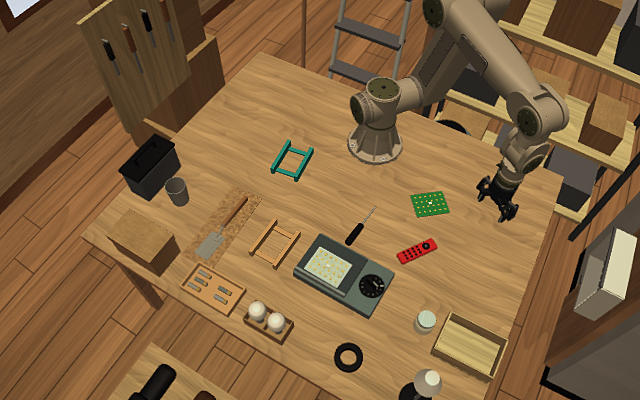

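The top view shows the spatula on the mat at (411,140), the bamboo rack at (348,149), and the hot plate at (259,151) with the yellow-LED panel at (275,142). Its dial is at (225,150). There are two look-alikes: the green board at (209,294) and the turquoise rack at (397,265). The white and yellow panel on the plate and the bamboo-coloured rack fit the description. I'll confirm both in an enlarged crop.

```bash
python3 - <<'E'
from h import *
im,d,p=load('top0')
c=cv2.resize(im[85:205,200:330],None,fx=4.5,fy=4.5,interpolation=cv2.INTER_CUBIC);cv2.imwrite('pics/cA.png',c)
c=cv2.resize(im[80:205,320:450],None,fx=4.5,fy=4.5,interpolation=cv2.INTER_CUBIC);cv2.imwrite('pics/cB.png',c)
E
```

```text
(no output)
```

View pics/cA.png

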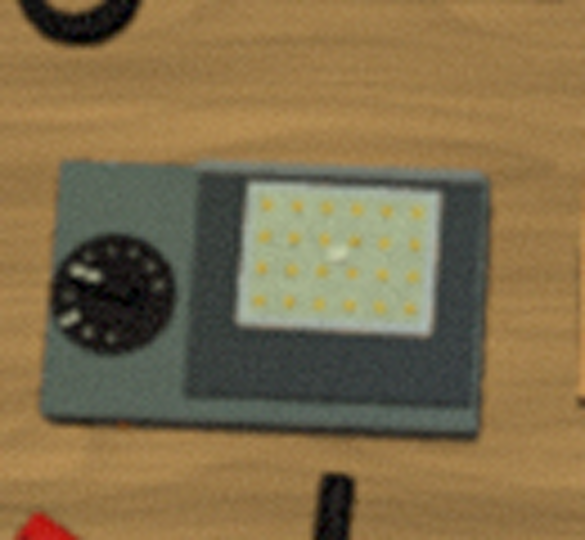

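View pics/cB.png

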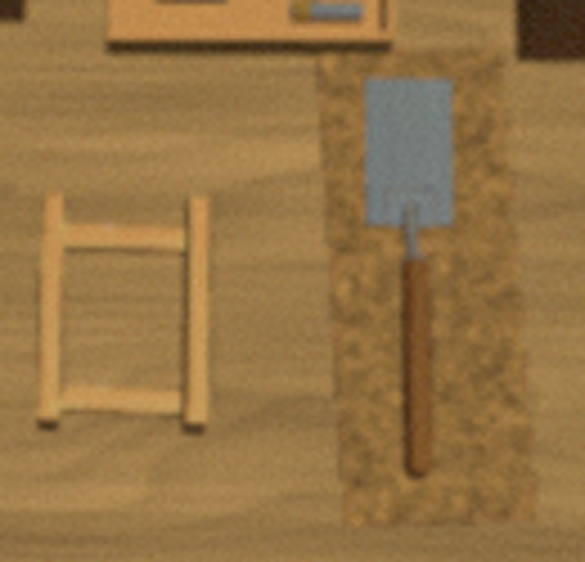

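The crops confirm both choices. The panel corners in crop A are at (247,182), (441,190), (433,334) and (237,326), and the dial is centred at (113,294). In crop B, the rack rails run from (53,195) to (48,422) and from (198,198) to (196,428). The spatula handle runs from (414,260) to (418,474), and the blade is centred near (410,150).

```bash
python3 - <<'E'
from h import *
np.set_printoptions(precision=4,suppress=True)
im,d,p=load('top0')
def g(U,V,o,z): return onz(p,o[0]+(U+.5)/4.5-.5,o[1]+(V+.5)/4.5-.5,z)
A=(200,85);B=(320,80)
def show(n,pts,o,z):
    P=np.array([g(*q,o,z) for q in pts]);print(n,P[:,:2].tolist(),P.mean(0)); return P
def dep(U,V,o): print('   depthpt',ondepth(p,d,o[0]+U/4.5,o[1]+V/4.5))
P=show('panel BL BR FR FL',[(247,182),(441,190),(433,334),(237,326)],A,.071)
print([np.linalg.norm(P[i]-P[(i+1)%4]) for i in range(4)]); dep(330,230,A)
P=show('plate front L,R',[(186,396),(475,408)],A,.065); v=P[0]-P[1];print('yaw',np.arctan2(-v[0],v[1]),np.linalg.norm(v)); dep(300,370,A)
P=show('housing front',[(42,415),(478,432)],A,.046);v=P[0]-P[1];print('yaw',np.arctan2(-v[0],v[1]),np.linalg.norm(v))
show('dial',[(113,294)],A,.053)
P=show('rail L',[(53,195),(48,422)],B,.035);v=P[0]-P[1];print(np.arctan2(v[1],v[0]),np.linalg.norm(v)); 
P=show('rail R',[(198,198),(196,428)],B,.035);v=P[0]-P[1];print(np.arctan2(v[1],v[0]),np.linalg.norm(v));dep(198,300,B)
P=show('handle',[(414,260),(418,474)],B,.03);v=P[0]-P[1];print(np.arctan2(v[1],v[0]),np.linalg.norm(v));dep(416,360,B)
P=show('blade',[(366,78),(452,80),(454,226),(366,222)],B,.008);dep(410,150,B)
v=P[:2].mean(0)-P[2:].mean(0);print(np.arctan2(v[1],v[0]))
show('mat',[(318,58),(504,52),(536,520),(346,524)],B,.004)
E
```

```text
panel BL BR FR FL [[0.6631593204020388, 0.18737880757803266], [0.6593927647093043, 0.0577882201191979], [0.5606130451963826, 0.06065218763714507], [0.5641813819002819, 0.18999396412149988]] [0.6118 0.124  0.071 ]
[np.float64(0.12964531345063102), np.float64(0.0988212289793815), np.float64(0.12939098952771477), np.float64(0.09901248079815202)]
   depthpt [0.6301 0.1299 0.0692]
plate front L,R [[0.5178179533825995, 0.22259417430919684], [0.5125245815898319, 0.0321863523223152]] [0.5152 0.1274 0.065 ]
yaw -0.027793021886887287 0.19048138612138582
   depthpt [0.5355 0.1471 0.0641]
housing front [[0.5076725561095236, 0.3215634532823429], [0.5003908305304212, 0.030649638515549596]] [0.504  0.1761 0.046 ]
yaw -0.02502529975526171 0.2910049332048814
dial [[0.5896905529519803, 0.2769231811077004]] [0.5897 0.2769 0.053 ]
rail L [[0.6851335878601792, -0.043785823717754704], [0.5260228830770756, -0.04231885807971221]] [ 0.6056 -0.0431  0.035 ]
-0.009219518422817461 0.1591174671893666
rail R [[0.6843023568735601, -0.14295265731447038], [0.5233358945793922, -0.1416130518829638]] [ 0.6038 -0.1423  0.035 ]
-0.008322072105200308 0.16097203647283553
   depthpt [ 0.6114 -0.1443  0.0334]
handle [[0.643793119657958, -0.2904928137084006], [0.4950582817299666, -0.29052154274250536]] [ 0.5694 -0.2905  0.03  ]
0.0001931560497037165 0.14873484070258486
   depthpt [ 0.5714 -0.291   0.0342]
blade [[0.7830594454006891, -0.2633406434748715], [0.782293250463955, -0.32364858374536126], [0.6754473589781769, -0.32285566996474935], [0.6775539692776895, -0.2619241026338749]] [ 0.7296 -0.2929  0.008 ]
   depthpt [ 0.7289 -0.2944  0.0085]
-0.010404335612611166
mat [[0.799165900719158, -0.23035254084340526], [0.8051771848269884, -0.36154780310347323], [0.4695869437859503, -0.37483247270685566], [0.46490119159950666, -0.24607795417548126]] [ 0.6347 -0.3032  0.004 ]
```

Everything agrees with the given sizes and heights. Next, a planning helper, then the move above the spatula.

```bash
cat >> h.py <<'E'
K=.014  # grip point above TCP along S z
def RS(yaw,pitch): return R.from_euler('ZY',[yaw,-pitch])
F=R.from_matrix(np.diag([-1.,1,-1]))
def plan(grip,yaw,pitch=0,start=None,k=None):
    """row (mm, deg) from start (tcp,Rtool) or measured pose; returns target too"""
    k=K if k is None else k
    if start is None:
        s=env.get_state();start=(np.array(s['tcp_pos']),rot(s['orientation']))
    S=RS(yaw,pitch);T=np.array(grip)-S.apply([0,0,k]);Rt=S*F
    sh=start[1].inv().apply(T-start[0])*1e3
    rv=(start[1].inv()*Rt).as_rotvec(degrees=True)
    print('mm',np.round(sh,1),'deg',np.round(rv,2),'rows>=',np.linalg.norm(sh)/50,np.linalg.norm(rv)/8.59)
    return T,Rt
def here(k=None):
    k=K if k is None else k
    s=env.get_state();q=rot(s['orientation'])*F
    e=q.as_euler('ZYX');g=np.array(s['tcp_pos'])+q.apply([0,0,k])
    print('t',round(s['clock'],2),'grip',np.round(g,4),'yaw',round(e[0],4),'pitch',round(-e[1],4),'roll',round(e[2],4),'F',np.round(s['wrist_force'],2),'M',np.round(s['ft_torque'],2),'gap',round(s['finger_gap'],4),'q6',round(s['joint_pos'][5],2))
E
python3 -c "
from h import *
here(); plan([.585,-.291,.19],-.008,.047)"
```

```text
t 0.1 grip [0.2601 0.5124 0.2445] yaw -0.4698 pitch -0.0002 roll -0.0016 F [-0.34  0.63  0.43] M [-0.   -0.   -0.01] gap 0.0857 q6 1.43
mm [-654.  -568.8   55.3] deg [ -0.71  -2.68 -26.45] rows>= 17.370523091610615 3.0962568286857555
```

```bash
python3 -m creep '[[-0.02,-0.018,0,0,0,0],[-0.055,-0.049,0,0,0,0],[-0.09,-0.08,0.01,0,0,0],[-0.126,-0.112,0.01,0,0,0],[-0.162,-0.144,0.01,0,0,0],[-0.198,-0.176,0.01,0,0,0],[-0.234,-0.208,0.015,0,0,0],[-0.27,-0.24,0.02,0,0,0]]' 0.05 60
python3 -m creep '[[-0.036,-0.032,0,0,0,0],[-0.072,-0.064,0,0,0,0],[-0.108,-0.096,0.01,0,0,0],[-0.144,-0.128,0.01,0,0,0],[-0.18,-0.16,0.01,0,0,0],[-0.216,-0.192,0.01,0,0,0],[-0.252,-0.224,0.015,0,0,0],[-0.27,-0.24,0.02,0,0,0]]'
python3 -m creep '[[-0.03,-0.023,0.003,0,0,-4],[-0.06,-0.046,0.006,0,-1,-10],[-0.09,-0.069,0.009,0,-2,-18],[-0.105,-0.082,0.012,-0.7,-2.7,-24],[-0.114,-0.089,0.015,-0.7,-2.7,-26.5],[-0.114,-0.089,0.015,-0.7,-2.7,-26.5],[-0.114,-0.089,0.015,-0.7,-2.7,-26.5],[-0.114,-0.089,0.015,-0.7,-2.7,-26.5]]'
python3 - <<'E'
from h import *
im,d,p=snap('wrist','w1'); here()
print(p['position'], [proj(p,x) for x in ([.615,-.291,.022],[.728,-.292,.008],[.495,-.29,.02])])
c=cv2.resize(im,None,fx=1.25,fy=1.25);cv2.imwrite('pics/w1b.png',c)
E
```

```text
clock: 0.9
tcp_pos: [0.3926, 0.1747, 0.2112]
orientation: [0.0, 0.233, 0.973, 0.0]
wrist_force: [0.6, 0.6, 0.0]
finger_gap: 0.0501
clock: 1.7
tcp_pos: [0.5256, -0.1636, 0.1907]
orientation: [0.0, 0.234, 0.972, -0.0]
wrist_force: [-0.5, 0.4, -0.3]
finger_gap: 0.05
clock: 2.5
tcp_pos: [0.5856, -0.2897, 0.1763]
orientation: [0.024, 0.004, 1.0, 0.001]
wrist_force: [0.0, 0.4, 0.6]
finger_gap: 0.0504
t 2.55 grip [ 0.585  -0.2897  0.1905] yaw -0.0069 pitch 0.0481 roll 0.0014 F [-0.26  0.02 -0.35] M [-0.    0.02 -0.01] gap 0.0501 q6 -0.59
[ 0.49933915 -0.28881522  0.31444892] [array([312.95771563, 202.83477856]), array([313.02114147, 288.48658629]), array([312.89475684,  73.71466889])]
```

View pics/w1b.png

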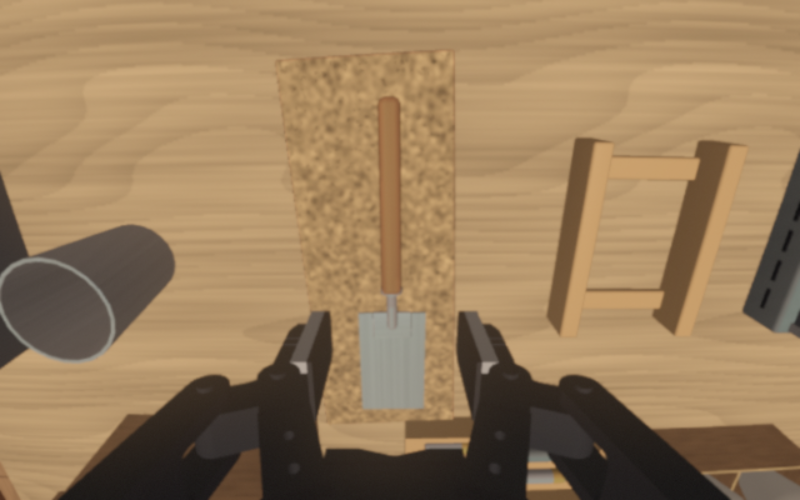

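The wrist view shows the handle centreline running from (389,100) to (391,293). The blade runs from (358,312) to (425,408), with its centre near (392,360).

```bash
python3 - <<'E'
from h import *
np.set_printoptions(precision=4,suppress=True)
im,d,p=load('w1')
f=lambda u,v,z: onz(p,(u+.5)/1.25-.5,(v+.5)/1.25-.5,z)
a,b=f(389,97,.028),f(391,293,.035); l=f(358.5,360,.0085);r=f(425.5,360,.0085);e=f(392,408,.011)
print(a,b,np.linalg.norm(a-b),l,r,e); c=(l+r)/2
print('yaw', np.arctan2(*(b-a)[[1,0]]), np.arctan2(*(c-a)[[1,0]]), np.arctan2(*(e-a)[[1,0]]),'blade w',np.linalg.norm(l-r))
print('grip x', b[0]-.030, a[0]+.12, e[0]-.165)
y=-.007; m=(a+b)/2; gx=np.mean([b[0]-.030,a[0]+.12,e[0]-.165]); g=np.array([gx,m[1]+ (gx-m[0])*np.arctan2(*(e-a)[[1,0]]),.022]);print(g)
plan(g,np.arctan2(*(e-a)[[1,0]]),.047)
E
```

```text
[ 0.4981 -0.2915  0.028 ] [ 0.6433 -0.2915  0.035 ] 0.14532566746611042 [ 0.7266 -0.3226  0.0085] [ 0.7271 -0.2602  0.0085] [ 0.7817 -0.2919  0.011 ]
yaw 0.00042405598275735586 0.0004106486609459088 -0.001302014844627022 blade w 0.06239843700324146
grip x 0.6132898575713763 0.618132887929918 0.6167024068900795
[ 0.616  -0.2915  0.022 ]
mm [-22.8  -1.8 169.8] deg [ 0.06  0.06 -0.32] rows>= 3.426750200405103 0.038956682880824135
```

```bash
python3 -m creep '[[-0.023,-0.002,0.03,0,0,-0.4],[-0.023,-0.002,0.07,0,0,-0.4],[-0.023,-0.002,0.11,0,0,-0.4],[-0.023,-0.002,0.14,0,0,-0.4],[-0.023,-0.002,0.155,0,0,-0.4],[-0.023,-0.002,0.163,0,0,-0.4],[-0.023,-0.002,0.169,0,0,-0.4],[-0.023,-0.002,0.169,0,0,-0.4]]'
python3 -c "from h import *;here()"
python3 -m creep '[[0,0,0,0,0,0],[0,0,0,0,0,0],[0,0,0,0,0,0],[0,0,0,0,0,0],[0,0,0,0,0,0],[0,0,0,0,0,0],[0,0,0,0,0,0],[0,0,0,0,0,0]]' 0.005 100
python3 -m creep '[[0,0,-0.003,0,0,0],[0,0,-0.01,0,0,0],[0,0,-0.02,0,0,0],[0,0,-0.04,0,0,0],[0,0,-0.06,0,0,0],[0,0,-0.08,0,0,0],[0,0,-0.1,0,0,0],[0,0,-0.1,0,0,0]]'
python3 - <<'E'
from h import *
here(); im,d,p=snap('wrist','w2'); im,d,p=snap('scene','s2'); cv2.imwrite('pics/s2c.png',cv2.resize(im[170:290,160:320],None,fx=4,fy=4))
E
```

```text
clock: 3.35
tcp_pos: [0.6176, -0.2929, 0.0094]
orientation: [0.025, 0.0, 1.0, 0.0]
wrist_force: [0.1, 0.7, -0.2]
finger_gap: 0.0498
t 3.35 grip [ 0.6169 -0.2929  0.0234] yaw -0.0001 pitch 0.0494 roll 0.0001 F [ 0.09  0.7  -0.21] M [-0.01  0.12  0.  ] gap 0.0498 q6 -0.57
clock: 4.15
tcp_pos: [0.6179, -0.2936, 0.0102]
orientation: [0.025, 0.0, 1.0, -0.0]
wrist_force: [-0.3, 0.0, 6.0]
finger_gap: 0.0142
clock: 4.95
tcp_pos: [0.614, -0.2939, 0.1126]
orientation: [0.027, 0.0, 1.0, -0.001]
wrist_force: [0.5, 0.8, -0.7]
finger_gap: 0.0143
t 4.95 grip [ 0.6133 -0.2939  0.1265] yaw -0.0 pitch 0.0536 roll -0.0025 F [ 0.51  0.77 -0.71] M [ 0.01 -0.05  0.02] gap 0.0143 q6 -0.58
```

View pics/w2.png

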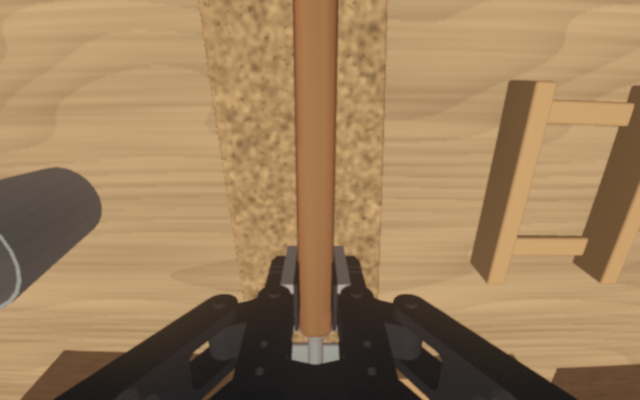

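The grasp holds (gap 14.3 mm), and the handle runs straight along column 316 with its front end at (316,335). I'll check the grip offset and plan the transit to the front of the plate.

```bash
cat >> h.py <<'E'
O=np.array([.5914,.1704,0]);YP=-.027
def P2W(x,y,z): return O+R.from_euler('z',YP).apply([x,y,z])
def gripfor(tip,pitch,yaw=YP):  # tip: world point of blade tip underside
    return np.array(tip)-RS(yaw,pitch).apply([.165,0,-.020])
def mid(tx,ty,tz,pitch,yaw=YP,start=None): # plate coords of tip
    return plan(gripfor(P2W(tx,ty,tz),pitch,yaw),yaw,pitch,start)
E
python3 - <<'E'
from h import *
im,d,p=load('w2'); s=env.get_state();q=rot(s['orientation'])*F
t=np.array(s['tcp_pos']); g=t+q.apply([0,0,K])
print('pred handle front top',proj(p,g+q.apply([.030,0,.012])), 'rear axis',proj(p,g+q.apply([-.06,0,.012])))
print(g+q.apply([.165,0,-.02]))
T=plan(g+[-.0,0,.08],0,.05); 
print('A');a=plan([.50,-.1,.20],-.01,.05); print('B');mid(-.045,-.046,.085,-.10,start=a)
E
```

```text
pred handle front top [315.60619624 337.73810655] rear axis [315.93959907 145.38017908]
[ 0.7775032  -0.29298964  0.11100897]
mm [ -3.9   0.  -79.9] deg [ 0.01 -0.04 -0.01] rows>= 1.6000105574396226 0.005456828475303597
A
mm [107.8 192.9 -82.5] deg [ 0.04 -0.04  0.56] rows>= 4.718345624975774 0.06544328093840363
B
mm [125.1 228.9  72.4] deg [-0.02  8.59  0.97] rows>= 5.413694046257217 1.006901383174915
```

```bash
python3 -m creep '[[0.004,0.006,-0.03,0,0,0],[0.02,0.03,-0.06,0,0,0],[0.038,0.065,-0.083,0,0,0],[0.056,0.1,-0.083,0,0,0.3],[0.074,0.132,-0.083,0,0,0.6],[0.09,0.16,-0.083,0,0,0.6],[0.102,0.182,-0.083,0,0,0.6],[0.108,0.193,-0.083,0,0,0.6]]'
python3 -m creep '[[0.015,0.025,0,0,1,0.3],[0.035,0.062,0,0,2.5,0.6],[0.055,0.1,0,0,4,1],[0.075,0.138,0.01,0,5.5,1],[0.095,0.175,0.03,0,7,1],[0.112,0.205,0.055,0,8.6,1],[0.122,0.224,0.068,0,8.6,1],[0.125,0.229,0.072,0,8.6,1]]'
python3 - <<'E'
from h import *
im,d,p=snap('wrist','w3'); here(); im,d,p=snap('scene','s3')
s=env.get_state();q=rot(s['orientation'])*F;g=np.array(s['tcp_pos'])+q.apply([0,0,K]);t=g+q.apply([.165,0,-.02]);print('tip',t,R.from_euler('z',-YP).apply(t-O))
c=im[190:320,250:410];cv2.imwrite('pics/s3c.png',cv2.resize(c,None,fx=4.5,fy=4.5,interpolation=cv2.INTER_CUBIC))
for y in (-.03,.03): print('pred tip px in crop', (proj(p,g+q.apply([.165,y,-.0185]))-[250,190])*4.5)
mid(-.045,-.046,.066,-.10)
E
```

```text
clock: 5.85
tcp_pos: [0.4982, -0.0977, 0.1849]
orientation: [0.023, 0.005, 1.0, 0.001]
wrist_force: [-0.4, 0.5, -1.3]
finger_gap: 0.0142
clock: 6.65
tcp_pos: [0.3792, 0.1317, 0.1065]
orientation: [-0.053, 0.013, 0.999, 0.001]
wrist_force: [-0.5, -0.5, -0.7]
finger_gap: 0.0141
t 6.7 grip [0.3811 0.1314 0.1207] yaw -0.0258 pitch -0.1055 roll 0.0005 F [-1.02 -0.1  -1.58] M [ 0.02 -0.05  0.03] gap 0.0141 q6 0.15
tip [0.54426193 0.12634206 0.08475989] [-0.04593147 -0.04531446  0.08475989]
pred tip px in crop [364.05676567 241.13149728]
pred tip px in crop [433.63116729 279.02403944]
mm [-2.8 -0.6 19.2] deg [ 0.01 -0.21  0.02] rows>= 0.38756498290515606 0.024224548135546094
```

View pics/s3c.png

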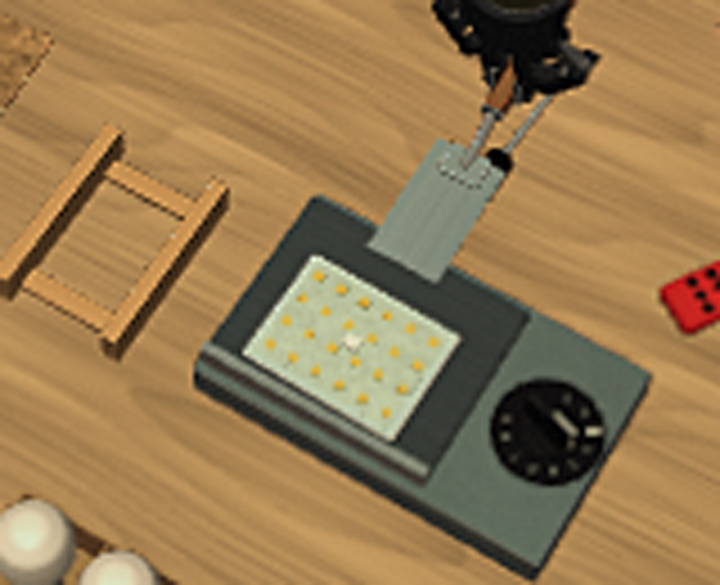

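The scene crop shows the blade's tip edge at (367,245)–(437,281), within about 1 mm of prediction. It is above the plate in front of the panel and aligned with it. Next I lower it to contact.

```bash
python3 -m creep '[[0,0,0.006,0,0,0],[0,0,0.012,0,0,0],[0,0,0.016,0,0,0],[0,0,0.018,0,0,0],[0,0,0.019,0,0,0],[0,0,0.02,0,0,0],[0,0,0.02,0,0,0],[0,0,0.02,0,0,0]]' - 120
python3 - <<'E'
from h import *
here()
s=env.get_state();q=rot(s['orientation'])*F;g=np.array(s['tcp_pos'])+q.apply([0,0,K]);t=g+q.apply([.165,0,-.02]);print('tip',t,R.from_euler('z',-YP).apply(t-O))
E
```

```text
clock: 7.55
tcp_pos: [0.38, 0.1306, 0.0892]
orientation: [-0.05, 0.014, 0.999, 0.001]
wrist_force: [-0.5, -0.7, 2.7]
finger_gap: 0.0137
t 7.55 grip [0.3814 0.1305 0.1031] yaw -0.0282 pitch -0.1004 roll 0.0007 F [-0.46 -0.67  2.75] M [-0.29 -0.58 -0.09] gap 0.0137 q6 0.15
tip [0.54351777 0.12594807 0.06667845] [-0.04666472 -0.04572839  0.06667845]
```

```bash
python3 -m creep '[[-0.004,0,-0.0004,0,0,0],[-0.009,0,-0.0009,0,0,0],[-0.014,0,-0.0014,0,0,0],[-0.019,0,-0.0019,0,0,0],[-0.024,0,-0.0024,0,0,0],[-0.029,0,-0.0029,0,0,0],[-0.034,0,-0.0034,0,0,0],[-0.038,0,-0.0038,0,0,0]]'
cat >> h.py <<'E'
def tip():
    s=env.get_state();q=rot(s['orientation'])*F;g=np.array(s['tcp_pos'])+q.apply([0,0,K]);t=g+q.apply([.165,0,-.02]);here();print('tip plate',np.round(R.from_euler('z',-YP).apply(t-O),4),'world',np.round(t,4))
E
python3 - <<'E'
from h import *
tip(); im,d,p=snap('scene','s4');c=im[190:320,250:410];cv2.imwrite('pics/s4c.png',cv2.resize(c,None,fx=4.5,fy=4.5,interpolation=cv2.INTER_CUBIC))
E
```

```text
clock: 8.35
tcp_pos: [0.4181, 0.1295, 0.0887]
orientation: [-0.051, 0.014, 0.999, 0.001]
wrist_force: [-2.5, -0.8, 3.8]
finger_gap: 0.0136
t 8.35 grip [0.4195 0.1295 0.1026] yaw -0.0281 pitch -0.1016 roll 0.0009 F [-2.49 -0.79  3.84] M [-0.06 -0.46  0.02] gap 0.0136 q6 0.13
tip plate [-0.0086 -0.0457  0.066 ] world [0.5816 0.1249 0.066 ]
```

View pics/s4c.png

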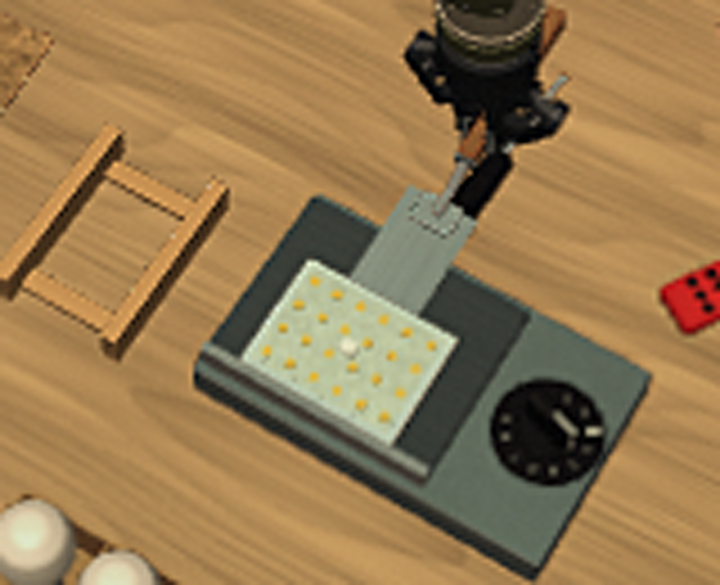

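The panel is against the stop and the blade is under it. The blade crosses the panel's front edge at (352,281)–(413,314), centred to about 1 mm. I'll continue the slide.

```bash
python3 -m creep '[[-0.004,0,-0.0004,0,0,0],[-0.008,0,-0.0008,0,0,0],[-0.012,0,-0.0012,0,0,0],[-0.017,0,-0.0017,0,0,0],[-0.022,0,-0.0022,0,0,0],[-0.027,0,-0.0027,0,0,0],[-0.031,0,-0.0031,0,0,0],[-0.034,0,-0.0034,0,0,0]]'
python3 -c "from h import *;tip()"
python3 -m creep '[[-0.004,0,-0.0004,0,0,0],[-0.008,0,-0.0008,0,0,0],[-0.012,0,-0.0012,0,0,0],[-0.017,0,-0.0017,0,0,0],[-0.022,0,-0.0022,0,0,0],[-0.027,0,-0.0027,0,0,0],[-0.030,0,-0.003,0,0,0],[-0.032,0,-0.0032,0,0,0]]'
python3 - <<'E'
from h import *
tip(); im,d,p=snap('scene','s5');c=im[190:320,250:410];cv2.imwrite('pics/s5c.png',cv2.resize(c,None,fx=4.5,fy=4.5,interpolation=cv2.INTER_CUBIC))
E
```

```text
clock: 9.2
tcp_pos: [0.4522, 0.1286, 0.0886]
orientation: [-0.051, 0.014, 0.999, 0.001]
wrist_force: [-1.1, -0.0, 4.8]
finger_gap: 0.0137
t 9.2 grip [0.4536 0.1285 0.1025] yaw -0.0281 pitch -0.1018 roll 0.0009 F [-1.14 -0.03  4.83] M [-0.08 -0.53 -0.04] gap 0.0137 q6 0.12
tip plate [ 0.0255 -0.0458  0.0658] world [0.6156 0.124  0.0658]
clock: 10.0
tcp_pos: [0.4842, 0.1276, 0.0885]
orientation: [-0.051, 0.014, 0.999, 0.001]
wrist_force: [-1.5, -0.7, 5.2]
finger_gap: 0.0133
t 10.0 grip [0.4857 0.1276 0.1024] yaw -0.0281 pitch -0.1018 roll 0.0008 F [-1.55 -0.66  5.22] M [-0.08 -0.54  0.01] gap 0.0133 q6 0.12
tip plate [ 0.0576 -0.0458  0.0658] world [0.6477 0.123  0.0658]
```

View pics/s5c.png

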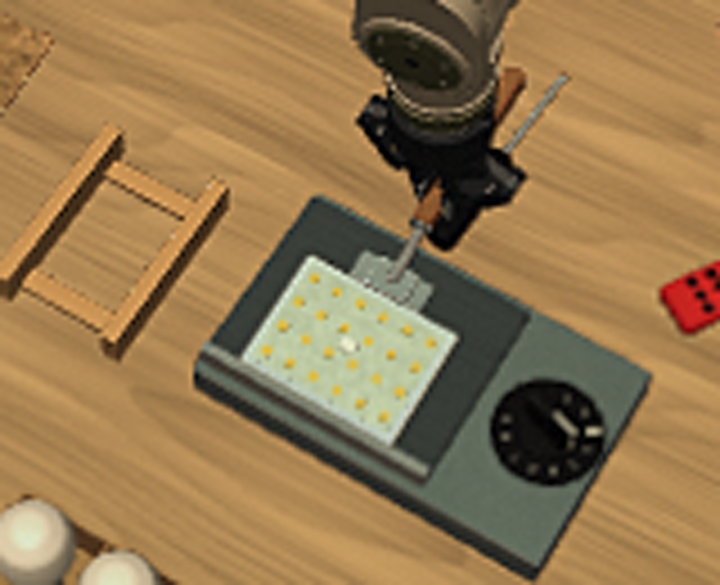

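The blade is about 83 mm under the panel, with 22 mm still showing. Next I level it and lift.

```bash
python3 - <<'E'
from h import *
mid(.0565,-.046,.070,-.05); mid(.055,-.046,.078,0.01); mid(.052,-.046,.088,0.01)
E
```

```text
mm [ 1.8 -0.4  4.5] deg [ 0.05 -2.95 -0.06] rows>= 0.0971751613826388 0.34310336865346247
mm [ 3.7 -0.4  6.6] deg [ 0.05 -6.38 -0.07] rows>= 0.1508908968467616 0.7432307803013305
mm [ 7.7 -0.4 -3.1] deg [ 0.05 -6.38 -0.07] rows>= 0.16556486857603306 0.7432307803013305
```

```bash
python3 -m creep '[[0.0005,0,0.0005,0,-0.6,0],[0.001,0,0.002,0,-1.5,0],[0.0015,0,0.0035,0,-2.4,0],[0.002,0,0.0045,0,-3.3,0],[0.0025,0,0.0052,0,-4.2,0],[0.003,0,0.006,0,-5.1,0],[0.0035,0,0.0064,0,-5.9,0],[0.0037,0,0.0066,0,-6.4,0]]'
python3 -m creep '[[0,0,-0.002,0,0,0],[0.0005,0,-0.005,0,0,0],[0.001,0,-0.01,0,0,0],[0.0015,0,-0.016,0,0,0],[0.002,0,-0.023,0,0,0],[0.002,0,-0.029,0,0,0],[0.002,0,-0.033,0,0,0],[0.002,0,-0.035,0,0,0]]'
python3 - <<'E'
from h import *
tip(); im,d,p=snap('scene','s6');c=im[175:305,250:410];cv2.imwrite('pics/s6c.png',cv2.resize(c,None,fx=4.5,fy=4.5,interpolation=cv2.INTER_CUBIC))
E
```

```text
clock: 10.85
tcp_pos: [0.479, 0.1278, 0.0823]
orientation: [0.005, 0.014, 1.0, 0.0]
wrist_force: [-0.9, 0.1, -2.3]
finger_gap: 0.0138
clock: 11.65
tcp_pos: [0.4776, 0.1279, 0.118]
orientation: [0.005, 0.014, 1.0, 0.0]
wrist_force: [0.8, -0.5, -1.8]
finger_gap: 0.0136
t 11.65 grip [0.4774 0.1279 0.132 ] yaw -0.0281 pitch 0.0109 roll 0.001 F [ 0.81 -0.5  -1.85] M [0.06 0.11 0.01] gap 0.0136 q6 0.13
tip plate [ 0.0524 -0.0457  0.1138] world [0.6426 0.1233 0.1138]
```

View pics/s6c.png

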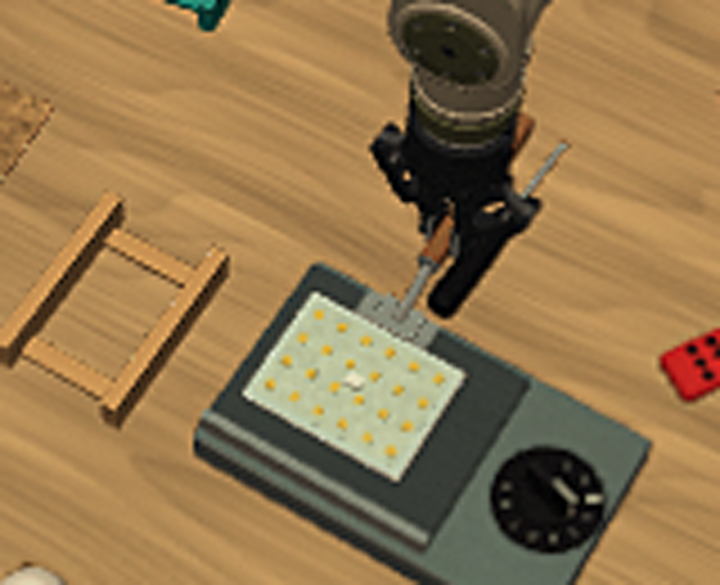

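The panel lies square on the blade, with corners at (313,292), (466,375), (400,481) and (244,396). I'll compute its pose on the spatula, check the rack against this camera, and plan the carry.

```bash
cat >> h.py <<'E'
RC=np.array([.6047,-.0927]);RY=-.009
E
python3 - <<'E'
from h import *
np.set_printoptions(precision=4,suppress=True)
im,d,p=load('s6')
C=np.array([onz(p,250+(u+.5)/4.5-.5,175+(v+.5)/4.5-.5,.120) for u,v in [(313,292),(466,375),(400,481),(244,396)]])
print(C,[np.linalg.norm(C[i]-C[(i+1)%4]) for i in range(4)])
c=C.mean(0);yv=C[1]+C[2]-C[0]-C[3];yaw=np.arctan2(-yv[0],yv[1]);print('panel',c,'yaw',yaw)
s=env.get_state();q=rot(s['orientation'])*F;g=np.array(s['tcp_pos'])+q.apply([0,0,K])
r=q.inv().apply(c-g);print('panel in S (x,y):',r)
x,y=np.round(ondepth(p,d,250+355/4.5,175+400/4.5),4)[:2];print('depth pt',ondepth(p,d,250+355/4.5,175+400/4.5))
for X in [(-.08,.05),(.08,.05),(-.08,-.05),(.08,-.05)]:
    w=np.r_[RC,.035]+R.from_euler('z',RY).apply([X[0],X[1],0]);print('rack',X,(proj(p,w)-[250,175]+.5)*4.5-.5)
E
```

```text
[[0.5663 0.0638 0.12  ]
 [0.5693 0.1923 0.12  ]
 [0.6651 0.1916 0.12  ]
 [0.664  0.0641 0.12  ]] [np.float64(0.12858516395465344), np.float64(0.09580244531566622), np.float64(0.12749937786948234), np.float64(0.09773468880465042)]
panel [0.6162 0.128  0.12  ] yaw -0.015964749137762437
panel in S (x,y): [ 0.1386  0.004  -0.0136]
depth pt [0.628  0.1358 0.1217]
rack (-0.08, 0.05) [222.8966 245.02  ]
rack (0.08, 0.05) [110.2096 402.0092]
rack (-0.08, -0.05) [117.2981 189.2834]
rack (0.08, -0.05) [  2.1162 341.0176]
```

```bash
cat >> h.py <<'E'
PS=np.array([.133,.0005,0])
def rackgrip(under,px=0,py=0,ps=None):
    ps=PS if ps is None else ps
    w=np.r_[RC,under+.020]+R.from_euler('z',RY).apply(np.r_[px,py,0]-ps); return w
E
python3 -c "
from h import *
here();a=plan(rackgrip(.075),RY,0)
print(rackgrip(.075))"
```

```text
t 11.7 grip [0.4774 0.1279 0.132 ] yaw -0.0281 pitch 0.0108 roll 0.001 F [-0.54  0.37 -1.91] M [0.01 0.16 0.04] gap 0.0139 q6 0.13
mm [   0.  -220.    36.8] deg [ 0.05  0.62 -1.09] rows>= 4.4612708217875205 0.14659493861907624
[ 0.47170089 -0.092003    0.095     ]
```

```bash
python3 -m creep '[[0,-0.002,0,0,0,0],[0,-0.007,0,0,0,0],[0,-0.016,0,0,0,0],[0,-0.028,0,0,0,0],[0,-0.044,0,0,0,0],[0,-0.063,0,0,0,0],[0,-0.085,0,0,0,0],[0,-0.109,0,0,0,0]]'
python3 -m creep '[[0,-0.025,0,0,0,-0.1],[0,-0.047,0,0,0.1,-0.3],[0,-0.066,0.002,0,0.2,-0.5],[0,-0.082,0.007,0,0.3,-0.7],[0,-0.094,0.014,0,0.4,-0.9],[0,-0.103,0.022,0,0.5,-1],[0,-0.109,0.03,0,0.6,-1.1],[0,-0.111,0.035,0,0.6,-1.1]]'
python3 - <<'E'
from h import *
here();plan(rackgrip(.075),RY,0)
im,d,p=snap('top','t7');im2,d2,p2=snap('scene','s7')
for u,v in ((.6,-.093),): print(proj(p,[u,v,.08]),proj(p2,[u,v,.08]))
a=cv2.resize(im[110:190,310:390],None,fx=5,fy=5,interpolation=cv2.INTER_CUBIC)
x,y=proj(p2,[.6,-.093,.08]).astype(int)
b=cv2.resize(im2[y-40:y+40,x-40:x+40],None,fx=5,fy=5,interpolation=cv2.INTER_CUBIC);print(x,y)
cv2.imwrite('pics/pair7.png',np.hstack([a,b]))
E
```

```text
clock: 12.5
tcp_pos: [0.4738, 0.0173, 0.1172]
orientation: [0.005, 0.014, 1.0, 0.0]
wrist_force: [1.2, -0.0, -1.8]
finger_gap: 0.0135
clock: 13.3
tcp_pos: [0.4708, -0.0923, 0.081]
orientation: [-0.001, 0.005, 1.0, 0.001]
wrist_force: [0.4, -0.5, -2.6]
finger_gap: 0.0135
t 13.3 grip [ 0.4708 -0.0924  0.095 ] yaw -0.0094 pitch -0.0019 roll 0.0013 F [ 0.35 -0.54 -2.56] M [ 0.09  0.07 -0.  ] gap 0.0135 q6 -0.35
mm [-0.9  0.4  0. ] deg [ 0.07 -0.11 -0.02] rows>= 0.018998199785642222 0.015291896176989783
[347.98173668 145.83316938] [274.60141672 232.17449609]
274 232
```

View pics/pair7.png

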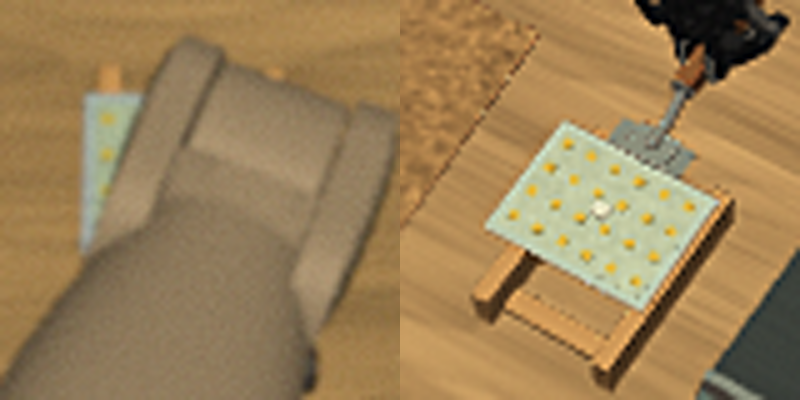

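The left half (top camera) shows the panel's left edge from (85,95) to (82,249), with the arm hiding the rest. The right half (scene camera) shows the panel corners at (566,122), (718,202), (643,310) and (486,228). The far rail tops are near (487,293) and (607,362).

```bash
python3 - <<'E'
from h import *
np.set_printoptions(precision=4,suppress=True)
im,d,p=load('t7');im2,d2,p2=load('s7');z=.0826
f=lambda u,v:onz(p,310+(u+.5)/5-.5,110+(v+.5)/5-.5,z)
a,b=f(85,94),f(82,249);print('top edge',a,b,np.linalg.norm(a-b));v=a-b;yw=np.arctan2(v[1],v[0])
print('top est centre',(a+b)/2+R.from_euler('z',RY).apply([0,-.065,0]),'yaw',yw)
o=np.array([234,192]);h=lambda u,v,z=z:onz(p2,o[0]+(u+.5)/5-.5,o[1]+(v+.5)/5-.5,z)
C=np.array([h(*x) for x in [(166,122),(318,202),(243,310),(86,228)]]);yv=C[1]+C[2]-C[0]-C[3];xv=C[2]+C[3]-C[0]-C[1]
print('scene centre',C.mean(0),'yaw',np.arctan2(-yv[0],yv[1]),np.arctan2(xv[1],xv[0]),np.linalg.norm(yv)/2,np.linalg.norm(xv)/2)
print('depth',ondepth(p2,d2,o[0]+205/5,o[1]+225/5))
# rail far ends in scene image -- bamboo mask with homography-free check: tops at z=.035
for X in [(.08,.05),(.08,-.05)]:
    w=np.r_[RC,.035]+R.from_euler('z',RY).apply([X[0],X[1],0]);print('rack far end pred',(proj(p2,w)-o+.5)*5-.5)
# same-camera rack measurement from s6 & initial scene: fit shift by matching a bamboo mask
im0,d0,p0=load('scene0')
hsv=cv2.cvtColor(im0,cv2.COLOR_BGR2HSV).astype(int)
best=[]
g0=cv2.cvtColor(im0,cv2.COLOR_BGR2GRAY).astype(np.float32); gr=cv2.GaussianBlur(g0,(0,0),.7)
def sample(dx,dy,dyaw=0):
    tot=0
    for s in (-1,1):
        for x in np.linspace(-.077,.077,40):
            for y,sg in ((.0045,1),(-.0045,1),(.0105,-1),(-.0105,-1)):
                w=np.r_[RC+[dx,dy],.035]+R.from_euler('z',RY+dyaw).apply([x,.05*s+y,0]);u,v=proj(p0,w)
                tot+=sg*cv2.getRectSubPix(gr,(1,1),(float(u),float(v)))[0,0]
        for y in (-.004,0,.004):
            for x,sg in ((.077,1),(-.077,1),(.083,-1),(-.083,-1)):
                w=np.r_[RC+[dx,dy],.035]+R.from_euler('z',RY+dyaw).apply([x,.05*s+y,0]);u,v=proj(p0,w)
                tot+=8*sg*cv2.getRectSubPix(gr,(1,1),(float(u),float(v)))[0,0]
    return tot
r=max((sample(dx,dy,0),dx,dy) for dx in np.arange(-.008,.0081,.001) for dy in np.arange(-.008,.0081,.001));print('rack shift seen by scene cam',r)
E
```

```text
top edge [ 0.6519 -0.0291  0.0826] [ 0.5572 -0.0287  0.0826] 0.09470088354735585
top est centre [ 0.604  -0.0939  0.0826] yaw -0.00493288935193068
scene centre [ 0.6095 -0.0883  0.0826] yaw 0.005272412432556815 0.003625434738581604 0.12555671747096833 0.09707474745268001
depth [ 0.6153 -0.0814  0.0803]
rack far end pred [202.5107 361.7325]
rack far end pred [ 82.4069 293.964 ]
rack shift seen by scene cam (np.float32(9340.103), np.float64(0.004), np.float64(0.0))
```

```bash
python3 - <<'E'
from h import *
from scipy.optimize import minimize
def fit(cam,c0,y0,z,hx,hy,rails,name):
    im,d,p=load(cam); g=cv2.GaussianBlur(im.astype(np.float32),(0,0),.6)
    # edge strength: colour difference 2.5mm inside/outside along outlines
    segs=[]
    if rails:
        for s in (-.05,.05):
            for e in (-.0075,.0075): segs+=[((x,s+e),(0,np.sign(e))) for x in np.linspace(-.074,.074,50)]
            for e in (-.08,.08): segs+=[((e,s+y),(np.sign(e),0)) for y in np.linspace(-.005,.005,12)]
    else:
        for e in (-hx,hx): segs+=[((e,y),(np.sign(e),0)) for y in np.linspace(-hy+.006,hy-.006,60)]
        for e in (-hy,hy): segs+=[((x,e),(0,np.sign(e))) for x in np.linspace(-hx+.006,hx-.006,50)]
    P=np.array([s[0] for s in segs]);N=np.array([s[1] for s in segs])
    def cost(t):
        Rz=R.from_euler('z',y0+t[2]*.1)
        out=[]
        for k in (-.0025,.0025):
            W=Rz.apply(np.c_[P+k*N,0*P[:,0]])+np.r_[c0[0]+t[0],c0[1]+t[1],z]
            uv=np.array([proj(p,w) for w in W]).astype(np.float32)
            out.append(cv2.remap(g,uv[:,:1],uv[:,1:],cv2.INTER_LINEAR)[:,0,:])
        return -np.abs(out[0]-out[1]).sum(1).mean()
    best=min((minimize(cost,[a,b,c],method='Nelder-Mead',options=dict(initial_simplex=np.array([a,b,c])+np.array([[0,0,0],[.003,0,0],[0,.003,0],[0,0,.15]]))) for a in(-.003,.003) for b in (-.003,.003) for c in (0,.1)),key=lambda r:r.fun)
    t=best.x;print(name,'centre',np.round([c0[0]+t[0],c0[1]+t[1]],4),'yaw',round(y0+t[2]*.1,4),'score',round(-best.fun,1)); return t
fit('scene0',RC,RY,.035,0,0,True,'rack scene')
fit('top0',RC,RY,.035,0,0,True,'rack top')
fit('s7',[.608,-.089],0,.0816,.05,.065,False,'panel hover scene')
fit('scene0',[.612,.124],-.027,.070,.05,.065,False,'panel initial scene')
fit('top0',[.612,.124],-.027,.070,.05,.065,False,'panel initial top')
E
```

```text
rack scene centre [ 0.6089 -0.0931] yaw -0.0094 score 111.2
rack top centre [ 0.6069 -0.0939] yaw -0.0153 score 59.4
panel hover scene centre [ 0.6089 -0.0876] yaw -0.003 score 130.4
panel initial scene centre [0.6145 0.1252] yaw -0.0421 score 255.0
panel initial top centre [0.612  0.1247] yaw -0.0423 score 184.1
```

The two cameras disagree: the top camera puts the panel offset near 0 mm in y, the scene camera +5 mm. I'll split the difference with a 2.5 mm shift and a small yaw, then lower it slowly.

```bash
python3 -m creep '[[0,-0.001,0.002,0,0,0.1],[0,-0.002,0.006,0,-0.1,0.2],[-0.0005,-0.002,0.012,0,-0.2,0.35],[-0.0005,-0.002,0.019,0,-0.2,0.35],[-0.0005,-0.002,0.026,0,-0.2,0.35],[-0.0005,-0.002,0.031,0,-0.2,0.35],[-0.0005,-0.002,0.034,0,-0.2,0.35],[-0.0005,-0.002,0.036,0,-0.2,0.35]]'
python3 -c "from h import *;here()"
python3 -m creep '[[0,0,0.001,0,0,0],[0,0,0.002,0,0,0],[0,0,0.003,0,0,0],[0,0,0.004,0,0,0],[0,0,0.005,0,0,0],[0,0,0.006,0,0,0],[0,0,0.007,0,0,0],[0,0,0.008,0,0,0]]'
python3 -c "from h import *;here()"
python3 -m creep '[[0,0,0.0005,0,0,0],[0,0,0.001,0,0,0],[0,0,0.0015,0,0,0],[0,0,0.002,0,0,0],[0,0,0.003,0,0,0],[0,0,0.004,0,0,0],[0,0,0.005,0,0,0],[0,0,0.006,0,0,0]]'
python3 -c "from h import *;here()"
```

```text
clock: 14.2
tcp_pos: [0.4716, -0.094, 0.0457]
orientation: [0.001, 0.008, 1.0, 0.0]
wrist_force: [0.5, 1.4, -2.6]
finger_gap: 0.0137
t 14.2 grip [ 0.4716 -0.094   0.0597] yaw -0.015 pitch 0.0024 roll 0.001 F [ 0.5   1.43 -2.63] M [0.01 0.15 0.03] gap 0.0137 q6 -0.35
clock: 15.0
tcp_pos: [0.4719, -0.0941, 0.0382]
orientation: [0.002, 0.008, 1.0, 0.0]
wrist_force: [-0.1, -0.2, -0.3]
finger_gap: 0.0137
t 15.0 grip [ 0.4719 -0.0941  0.0522] yaw -0.015 pitch 0.0032 roll 0.0007 F [-0.13 -0.17 -0.35] M [-0.03 -0.02  0.02] gap 0.0137 q6 -0.35
clock: 15.8
tcp_pos: [0.4718, -0.094, 0.032]
orientation: [0.001, 0.007, 1.0, 0.0]
wrist_force: [-0.4, 1.0, -1.1]
finger_gap: 0.0133
t 15.8 grip [ 0.4718 -0.094   0.046 ] yaw -0.015 pitch 0.0029 roll 0.0008 F [-0.37  1.05 -1.07] M [-0.03  0.01 -0.01] gap 0.0133 q6 -0.35
```

The load has come off (−2.6 N to about −0.7 N), so the panel has landed. I'll draw the spatula out, raise it, and check with the cameras.

```bash
python3 -m creep '[[0.003,0,0,0,0,0],[0.01,0,0,0,0,0],[0.022,0,0,0,0,0],[0.038,0,0,0,0,0],[0.056,0,0,0,0,0],[0.074,0,0,0,0,0],[0.09,0,0,0,0,0],[0.1,0,0,0,0,0]]'
python3 -c "from h import *;here()"
python3 -m creep '[[0.004,0,0,0,0,0],[0.006,0,-0.002,0,0,0],[0.006,0,-0.01,0,0,0],[0.006,0,-0.025,0,0,0],[0.006,0,-0.045,0,0,0],[0.006,0,-0.07,0,0,0],[0.006,0,-0.095,0,0,0],[0.006,0,-0.12,0,0,0]]'
python3 - <<'E'
from h import *
here(); im,d,p=snap('scene','s8'); im2,d2,p2=snap('top','t8')
x,y=proj(p,[.605,-.093,.04]).astype(int); x2,y2=proj(p2,[.605,-.093,.04]).astype(int); print(x,y,x2,y2)
f=lambda i,x,y:cv2.resize(i[y-36:y+36,x-36:x+36],None,fx=5.5,fy=5.5,interpolation=cv2.INTER_CUBIC)
cv2.imwrite('pics/pair8.png',np.hstack([f(im2,x2,y2),f(im,x,y)]))
E
```

```text
clock: 16.6
tcp_pos: [0.3694, -0.0919, 0.0316]
orientation: [0.001, 0.008, 1.0, 0.001]
wrist_force: [0.2, -0.2, -1.8]
finger_gap: 0.0135
t 16.6 grip [ 0.3694 -0.0919  0.0456] yaw -0.0154 pitch 0.0015 roll 0.0014 F [ 0.23 -0.24 -1.79] M [ 0.02 -0.04 -0.05] gap 0.0135 q6 -0.44
clock: 17.4
tcp_pos: [0.3662, -0.0926, 0.1536]
orientation: [0.002, 0.007, 1.0, 0.0]
wrist_force: [-0.3, -0.1, -0.9]
finger_gap: 0.0136
t 17.4 grip [ 0.3661 -0.0926  0.1676] yaw -0.0146 pitch 0.004 roll 0.0004 F [-0.29 -0.08 -0.94] M [-0.02 -0.04  0.01] gap 0.0136 q6 -0.45
274 238 347 147
```

```bash
cat > seg.py <<'E'
from h import *
def panel(fn,z,c):
    im,d,p=load(fn);u,v=proj(p,c).astype(int)
    hsv=cv2.cvtColor(im,cv2.COLOR_BGR2HSV);x0,y0=u-40,v-40
    s=cv2.resize(im[y0:y0+80,x0:x0+80],None,fx=6,fy=6,interpolation=cv2.INTER_CUBIC).astype(int)
    # white/yellowish-green board: green >= red-ish compared with wood/bamboo
    m=((s[:,:,1]-s[:,:,2]>-8)&(s[:,:,1]>110)).astype(np.uint8)
    m=cv2.morphologyEx(m,cv2.MORPH_CLOSE,np.ones((31,31),np.uint8))
    m=cv2.morphologyEx(m,cv2.MORPH_OPEN,np.ones((31,31),np.uint8))
    cs,_=cv2.findContours(m,cv2.RETR_EXTERNAL,cv2.CHAIN_APPROX_NONE);k=max(cs,key=cv2.contourArea)[:,0]
    W=np.array([onz(p,x0+(a+.5)/6-.5,y0+(b+.5)/6-.5,z)[:2] for a,b in k[::3]])
    r=cv2.minAreaRect((W*1000).astype(np.float32));print(fn,np.round(r[0],1),np.round(r[1],1),'angle',round(r[2],2),round(np.radians((r[2]+45)%90-45),4))
if __name__=='__main__':
    panel('scene0',.070,[.614,.125,.07]);panel('top0',.070,[.614,.125,.07])
    panel('s7',.0816,[.605,-.09,.08])
    panel('s8',.040,[.605,-.09,.04]);panel('t8',.040,[.605,-.09,.04])
    im,d,p=load('s8')
    for q in ((-.035,-.05),(-.035,.05),(.035,-.05),(.035,.05),(0,0.02)):
        u,v=proj(p,[.609+q[0],-.091+q[1],.041]);print(ondepth(p,d,u,v)[2])
E
python3 seg.py
```

```text
scene0 [627.2 120.7] [169.6 126.7] angle 88.54 -0.0255
top0 [618.8 124.5] [131.6 114. ] angle 88.02 -0.0346
s7 [590.7 -90.5] [127.5 134.7] angle 89.86 -0.0025
s8 [608.2 -94.7] [128.8  99. ] angle 89.58 -0.0073
t8 [604.3 -94.8] [100.3 127.8] angle 0.05 0.0008
0.047448316059956364
0.043870071442487335
0.03680472592378936
0.03735854614173695
0.040814351408418714
```

```bash
python3 - <<'E'
from h import *
im,d,p=load('s8')
def plane(c,hx,hy,z):
    P=[]
    for x in np.linspace(-hx,hx,15):
        for y in np.linspace(-hy,hy,15):
            u,v=proj(p,[c[0]+x,c[1]+y,z])
            if d[int(round(v)),int(round(u))]>0:P.append(ondepth(p,d,u,v))
    P=np.array(P);A=np.c_[P[:,:2]-c,np.ones(len(P))];s=np.linalg.lstsq(A,P[:,2],rcond=None)[0];print(c,len(P),'slope x,y, z',np.round(s,4),'res',np.std(A@s-P[:,2]))
plane([.608,-.0947],.04,.055,.041)
plane([.57,.128],.03,.05,.065)   # bare plate
plane([.45,-.05],.04,.05,0); plane([.63,-.3],.1,.05,.004)
E
```

```text
[0.608, -0.0947] 224 slope x,y, z [0.0103 0.0065 0.0409] res 0.0033183619219818604
[0.57, 0.128] 224 slope x,y, z [0.0327 0.0185 0.0646] res 0.003206455361871046
[0.45, -0.05] 225 slope x,y, z [-0.0067  0.0038 -0.0006] res 0.0037721185095365875
[0.63, -0.3] 225 slope x,y, z [-0.006   0.0225  0.0035] res 0.003586283544952567
```

The panel is on the rack at the right height, level within noise. Both cameras put it within 2 mm and 0.01 rad of the rack centre. Now the spatula goes back to the mat.

```bash
python3 -c "
from h import *
a=plan([.614,-.294,.13],0,.05); plan([.614,-.294,.0245],0,.05,start=a)"
```

```text
mm [-248.8 -196.6   42.3] deg [-0.16 -2.32 -0.83] rows>= 6.397041840644525 0.28791801508216547
mm [  5.3   0.  105.4] deg [0. 0. 0.] rows>= 2.1100000000000008 0.0
```

```bash
python3 -m creep '[[-0.012,-0.015,0,0,0,0],[-0.035,-0.045,0,0,0,0],[-0.068,-0.082,0,0,-0.5,-0.2],[-0.105,-0.118,0,0,-1,-0.4],[-0.143,-0.15,0.01,0,-1.5,-0.6],[-0.185,-0.175,0.02,-0.1,-2,-0.8],[-0.225,-0.19,0.035,-0.2,-2.3,-0.8],[-0.249,-0.197,0.042,-0.2,-2.3,-0.8]]'
python3 -m creep '[[0.001,0,0.015,0,0,0],[0.002,0,0.035,0,0,0],[0.003,0,0.055,0,0,0],[0.004,0,0.073,0,0,0],[0.005,0,0.087,0,0,0],[0.005,0,0.096,0,0,0],[0.005,0,0.1,0,0,0],[0.005,0,0.102,0,0,0]]'
python3 -c "
from h import *
here(); plan([.614,-.294,.0235],0,.05)"
```

```text
clock: 18.3
tcp_pos: [0.6137, -0.2949, 0.1072]
orientation: [0.021, 0.001, 1.0, 0.002]
wrist_force: [-1.2, 0.3, -1.4]
finger_gap: 0.0139
clock: 19.1
tcp_pos: [0.6106, -0.2925, 0.0101]
orientation: [0.021, 0.0, 1.0, 0.002]
wrist_force: [-10.5, 4.8, 18.5]
finger_gap: 0.0137
t 19.1 grip [ 0.61   -0.2926  0.0241] yaw -0.0009 pitch 0.0426 roll 0.0041 F [-10.5    4.85  18.51] M [0.83 1.43 0.15] gap 0.0137 q6 -0.58
mm [-4.1 -1.5  0.7] deg [ 0.23 -0.42 -0.05] rows>= 0.08767731291182837 0.056480105488006284
```

```bash
python3 -m creep '[[0,0,-0.0005,0,0,0],[0,0,-0.001,0,0,0],[0,0,-0.0015,0,0,0],[0,0,-0.002,0,0,0],[0,0,-0.0022,0,0,0],[0,0,-0.0022,0,0,0],[0,0,-0.0022,0,0,0],[0,0,-0.0022,0,0,0]]'
python3 -c "from h import *;here()"
python3 -m creep '[[0,0,0,0,0,0],[0,0,0,0,0,0],[0,0,0,0,0,0],[0,0,0,0,0,0],[0,0,0,0,0,0],[0,0,0,0,0,0],[0,0,0,0,0,0],[0,0,0,0,0,0]]' 0.05
python3 -m creep '[[0,0,-0.004,0,0,0],[0,0,-0.012,0,0,0],[0,0,-0.03,0,0,0],[0,0,-0.06,0,0,0],[0,0,-0.1,0,0,0],[0,0,-0.14,0,0,0],[0,0,-0.18,0,0,0],[0,0,-0.21,0,0,0]]'
python3 -c "
from h import *
here(); g=P2W(-.005,.105,.072);print(g);plan([g[0]-.06,g[1],.21],YP,0)"
```

```text
clock: 19.9
tcp_pos: [0.6112, -0.293, 0.0106]
orientation: [0.022, 0.001, 1.0, 0.002]
wrist_force: [1.0, -0.4, 1.3]
finger_gap: 0.0137
t 19.9 grip [ 0.6106 -0.2931  0.0246] yaw -0.0012 pitch 0.0436 roll 0.0036 F [ 1.03 -0.42  1.27] M [-0.11 -0.35 -0.02] gap 0.0137 q6 -0.58
clock: 20.7
tcp_pos: [0.6109, -0.2928, 0.0105]
orientation: [0.022, 0.001, 1.0, 0.002]
wrist_force: [0.4, -0.4, -0.1]
finger_gap: 0.05
clock: 21.5
tcp_pos: [0.6023, -0.294, 0.2245]
orientation: [0.023, 0.0, 1.0, 0.001]
wrist_force: [0.5, -0.9, -0.3]
finger_gap: 0.0501
t 21.5 grip [ 0.6017 -0.294   0.2385] yaw -0.001 pitch 0.0464 roll 0.0017 F [ 0.49 -0.86 -0.25] M [ 0.    0.05 -0.1 ] gap 0.0501 q6 -0.58
[0.58923648 0.27549671 0.072     ]
mm [ 74.9 569.4  26. ] deg [0.13 2.66 1.49] rows>= 11.497149201515748 0.35521103698400774
```

```bash
python3 -m creep '[[0.002,0.02,0,0,0,0],[0.005,0.055,0,0,0,0],[0.008,0.095,0,0,0,0],[0.011,0.135,0,0,0,0],[0.014,0.175,0,0,0,0],[0.017,0.215,0,0,0,0],[0.02,0.255,0,0,0,0],[0.022,0.29,0,0,0,0]]'
python3 -m creep '[[0.002,0.04,0,0,0.3,0.2],[0.004,0.08,0.004,0,0.6,0.4],[0.006,0.12,0.008,0,1,0.6],[0.01,0.16,0.012,0,1.4,0.9],[0.014,0.2,0.016,0,1.8,1.2],[0.018,0.24,0.022,0,2.4,1.5],[0.022,0.269,0.026,0,2.7,1.5],[0.024,0.279,0.026,0,2.7,1.5]]'
python3 - <<'E'
from h import *
here();im,d,p=snap('wrist','w9'); im2,d2,p2=snap('scene','s9'); im3,d3,p3=snap('top','t9')
u,v=proj(p,P2W(-.005,.105,.083));print(u,v); x,y=int(u)-55,int(v)-55; print(x,y)
A=cv2.resize(im[y:y+110,x:x+110],(400,400),interpolation=cv2.INTER_CUBIC)
B=cv2.resize(im3[85:165,380:460],(400,400),interpolation=cv2.INTER_CUBIC)
cv2.imwrite('pics/pair9.png',np.hstack([A,B]))
E
```

```text
clock: 22.3
tcp_pos: [0.5798, -0.0017, 0.2216]
orientation: [0.022, 0.0, 1.0, 0.002]
wrist_force: [0.8, -0.2, -0.1]
finger_gap: 0.0502
clock: 23.1
tcp_pos: [0.5567, 0.2783, 0.1945]
orientation: [-0.002, 0.012, 1.0, 0.002]
wrist_force: [0.8, -0.2, -0.0]
finger_gap: 0.05
t 23.1 grip [0.5568 0.2782 0.2085] yaw -0.0238 pitch -0.0046 roll 0.0049 F [ 0.78 -0.22 -0.01] M [-0.08 -0.   -0.04] gap 0.05 q6 0.36
311.26426904994105 231.18282304713435
256 176
```

View pics/pair9.png

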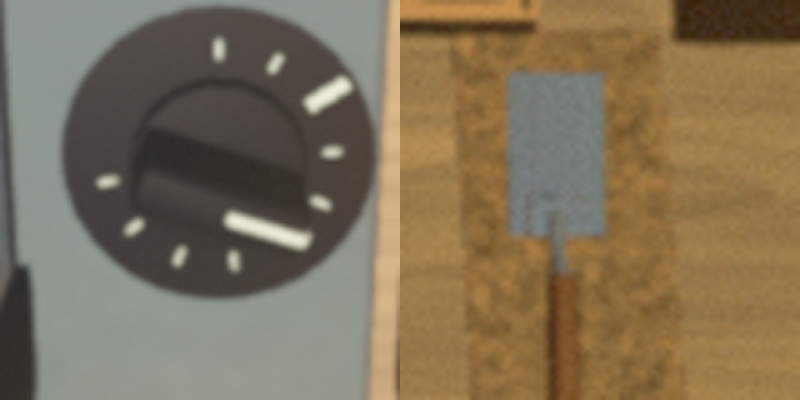

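In the left half, the disc is centred near (219,152) and the long mark is at (328,93). The pointer runs from (228,219) to (308,241), well past the mark. In the right half, the spatula lies back on the mat.

```bash
cat > dial.py <<'E'
from h import *
im,d,p=load('w9');k=400/110
f=lambda u,v,z: R.from_euler('z',-YP).apply(onz(p,256+(u+.5)/k-.5,176+(v+.5)/k-.5,z)-O)
T=[(219,48),(276,63),(328,93),(332,152),(320,203),(233,261),(179,256),(133,227),(107,181)]
for zt in (.048,):
    W=np.array([f(*t,zt)[:2] for t in T]); W2=np.delete(W,2,0)
    A=np.c_[2*W2,np.ones(len(W2))];s=np.linalg.lstsq(A,(W2**2).sum(1),rcond=None)[0];c=s[:2];print('centre plate',c,'r',np.sqrt(s[2]+c@c),'world',P2W(*c,.07))
    a=np.arctan2(W[:,1]-c[1],-(W[:,0]-c[0]));print(np.round(a%(2*np.pi),3))
a,b=f(228,219,.083),f(308,241,.083);v=b-a;print('pointer',a,b,'angle',np.arctan2(v[1],-v[0]),np.linalg.norm(v)); 
e=b-np.r_[c,.083];print('from axis',np.arctan2(e[1],-e[0]),np.linalg.norm(e))
E
python3 dial.py
```

```text
centre plate [-0.00240892  0.10899154] r 0.030881917617184486 world [0.59193437 0.27941685 0.07      ]
[0.005 0.513 1.001 1.509 2.007 3.001 3.493 3.995 4.495]
pointer [-0.00054402  0.11120564  0.083     ] [0.00528419 0.13069334 0.083     ] angle 1.8614008465222556 0.020340568351023783
from axis 1.9114673230659278 0.023025034651267165
```

```bash
python3 -c "
from h import *
a=plan([.591,.278,.115],1.24,0,k=0); b=plan([.591,.278,.057],1.24,0,start=a,k=0)"
```

```text
mm [-33.7   3.   80. ] deg [ 3.300e-01 -2.000e-02 -7.254e+01] rows>= 1.7370429708386563 8.444888544695404
mm [ 0.  0. 58.] deg [0. 0. 0.] rows>= 1.16 0.0
```

```bash
python3 -m creep '[[-0.01,0.001,0.01,0,0,-8],[-0.02,0.002,0.02,0,0,-16],[-0.03,0.003,0.03,0,0,-24.5],[-0.034,0.003,0.045,0,0,-33],[-0.034,0.003,0.06,0,0,-41.5],[-0.034,0.003,0.07,0,0,-50],[-0.034,0.003,0.078,0,0,-58.5],[-0.034,0.003,0.08,0,0,-66.5]]' 0.045 45
python3 -m creep '[[0,0,0,0,0,-4],[0,0,0,0,0,-6],[0,0,0.01,0,0,-6],[0,0,0.02,0,0,-6],[0,0,0.03,0,0,-6],[0,0,0.035,0,0,-6],[0,0,0.035,0,0,-6],[0,0,0.035,0,0,-6]]'
python3 -c "
from h import *
here(k=0); plan([.591,.278,.057],1.24,0,k=0)"
```

```text
clock: 24.05
tcp_pos: [0.5914, 0.2756, 0.1139]
orientation: [-0.001, -0.538, 0.843, 0.003]
wrist_force: [-1.2, -0.1, 0.5]
finger_gap: 0.0452
clock: 24.85
tcp_pos: [0.5911, 0.2781, 0.0792]
orientation: [-0.001, -0.58, 0.814, 0.003]
wrist_force: [0.1, 0.3, -0.8]
finger_gap: 0.0452
t 24.85 grip [0.5911 0.2781 0.0792] yaw 1.2382 pitch 0.0027 roll 0.0057 F [ 0.14  0.26 -0.78] M [-0.03 -0.05 -0.01] gap 0.0452 q6 -0.92
mm [ 0.2 -0.1 22.2] deg [ 0.32  0.15 -0.1 ] rows>= 0.44436900861300366 0.04349396476524289
```

Descend, close gently, and read the forces.

```bash
python3 -m creep '[[0,0,0.005,0,0,0],[0,0,0.01,0,0,0],[0,0,0.014,0,0,0],[0,0,0.017,0,0,0],[0,0,0.019,0,0,0],[0,0,0.021,0,0,0],[0,0,0.022,0,0,0],[0,0,0.022,0,0,0]]'
python3 -m creep '[[0,0,0,0,0,0],[0,0,0,0,0,0],[0,0,0,0,0,0],[0,0,0,0,0,0],[0,0,0,0,0,0],[0,0,0,0,0,0],[0,0,0,0,0,0],[0,0,0,0,0,0]]' 0.005 45
python3 -c "
from h import *
here(k=0)"
```

```text
clock: 25.65
tcp_pos: [0.591, 0.2782, 0.0573]
orientation: [-0.0, -0.58, 0.814, 0.003]
wrist_force: [-0.1, -0.1, -0.6]
finger_gap: 0.0451
clock: 26.45
tcp_pos: [0.592, 0.2781, 0.0578]
orientation: [0.0, -0.58, 0.814, 0.002]
wrist_force: [4.9, -2.2, 0.8]
finger_gap: 0.0131
t 26.45 grip [0.592  0.2781 0.0578] yaw 1.238 pitch 0.0034 roll 0.0037 F [ 4.9  -2.24  0.82] M [-0.44 -0.98  0.02] gap 0.0131 q6 -0.92
```

```bash
python3 -m creep '[[0,0,0,0,0,-4],[0,0,0,0,0,-11],[0,0,0,0,0,-19],[0,0,0,0,0,-27],[0,0,0,0,0,-35],[0,0,0,0,0,-42],[0,0,0,0,0,-48],[0,0,0,0,0,-50.2]]'
python3 -m creep '[[0,0,0,0,0,0],[0,0,0,0,0,0],[0,0,0,0,0,0],[0,0,0,0,0,0],[0,0,0,0,0,0],[0,0,0,0,0,0],[0,0,0,0,0,0],[0,0,0,0,0,0]]'
python3 -c "
from h import *
here(k=0); print('want yaw',np.pi-1+YP)"
```

```text
clock: 27.25
tcp_pos: [0.5927, 0.2781, 0.0579]
orientation: [-0.002, 0.872, -0.49, -0.002]
wrist_force: [7.6, -3.4, -0.4]
finger_gap: 0.0134
clock: 28.05
tcp_pos: [0.5927, 0.2781, 0.0579]
orientation: [-0.002, 0.871, -0.492, -0.002]
wrist_force: [8.0, -1.6, -0.2]
finger_gap: 0.0133
t 28.05 grip [0.5927 0.2781 0.0579] yaw 2.1139 pitch 0.0043 roll -0.0013 F [ 7.98 -1.64 -0.16] M [-0.53 -1.24  0.01] gap 0.0133 q6 -1.8
want yaw 2.114592653589793
```

```bash
python3 -m creep '[[0.0004,-0.0006,0,0,0,0],[0.0008,-0.0013,0,0,0,0],[0.0008,-0.0013,0,0,0,0],[0.0008,-0.0013,0,0,0,0],[0.0008,-0.0013,0,0,0,0],[0.0008,-0.0013,0,0,0,0],[0.0008,-0.0013,0,0,0,0],[0.0008,-0.0013,0,0,0,0]]'
python3 -m creep '[[0,0,0,0,0,0],[0,0,0,0,0,0],[0,0,0,0,0,0],[0,0,0,0,0,0],[0,0,0,0,0,0],[0,0,0,0,0,0],[0,0,0,0,0,0],[0,0,0,0,0,0]]' 0.04
python3 -m creep '[[0,0,-0.004,0,0,0],[0,0,-0.015,0,0,0],[0,0,-0.035,0,0,0],[0,0,-0.06,0,0,0],[0,0,-0.085,0,0,0],[0,0,-0.11,0,0,0],[0,0,-0.135,0,0,0],[0,0,-0.145,0,0,0]]'
python3 -c "
from h import *
here(k=0); plan([.557,.278,.1945],1.05,0,k=0)"
```

```text
clock: 28.85
tcp_pos: [0.5928, 0.2781, 0.0578]
orientation: [-0.001, 0.871, -0.491, -0.003]
wrist_force: [2.3, -2.3, 4.7]
finger_gap: 0.0129
clock: 29.65
tcp_pos: [0.5926, 0.2782, 0.0575]
orientation: [-0.001, 0.871, -0.491, -0.003]
wrist_force: [0.2, 1.4, -0.9]
finger_gap: 0.0398
clock: 30.45
tcp_pos: [0.5945, 0.278, 0.2066]
orientation: [-0.003, 0.871, -0.491, -0.001]
wrist_force: [0.7, 0.2, 0.5]
finger_gap: 0.0403
t 30.45 grip [0.5945 0.278  0.2066] yaw 2.1145 pitch 0.0048 roll -0.0043 F [0.69 0.2  0.5 ] M [-0.   -0.04 -0.03] gap 0.0403 q6 -1.8
mm [-19.4  32.2  12. ] deg [-0.08  0.38 60.99] rows>= 0.7887237271492392 7.1001670451327215
```

```bash
python3 -m creep '[[-0.004,0.006,0.002,0,0,8],[-0.008,0.012,0.004,0,0,16],[-0.012,0.02,0.008,0,0,24],[-0.016,0.028,0.012,0,0,32],[-0.019,0.032,0.012,0,0,40],[-0.019,0.032,0.012,0,0,48],[-0.019,0.032,0.012,0,0,56],[-0.019,0.032,0.012,0,0,61]]'
python3 -m creep '[[0,0,0,0,0,8],[0,0,0,0,0,16],[0,0,0,0,0,24],[0,0,0,0,0,32],[0,0,0,0,0,40],[0,0,0,0,0,48],[0,0,0,0,0,56],[0,0,0,0,0,61]]'
python3 - <<'E'
from h import *
here(k=0);im,d,p=snap('wrist','w10')
s=np.array([-.0024,.109])
c=np.array([proj(p,P2W(*s,z)) for z in (.048,.083)]);print(c)
m=((im.min(2)>165)).astype(np.uint8);u,v=c[0].astype(int);k=np.zeros_like(m);cv2.circle(k,(u,v),48,1,-1);m*=k
n,l,st,ce=cv2.connectedComponentsWithStats(m)
for i in range(1,n):
    if st[i,4]<6: continue
    y,x=np.nonzero(l==i)
    f=lambda z:np.array([R.from_euler('z',-YP).apply(onz(p,a,b,z)-O)[:2] for a,b in zip(x,y)])
    W=f(.048)-s;c0=W.mean(0);X=f(.083)-s;xc=X.mean(0);e=np.linalg.svd(X-xc,full_matrices=False)[2][0];e*=np.sign(e@xc)
    print(st[i,4],np.round(ce[i],1),'as tick',round(np.arctan2(c0[1],-c0[0])%6.283,3),'r',round(np.hypot(*c0),4),'| as pointer dir',round(np.arctan2(e[1],-e[0])%6.283,3),'len',np.ptp((X-xc)@e).round(4))
E
```

```text
clock: 31.25
tcp_pos: [0.5557, 0.2773, 0.1905]
orientation: [-0.001, -0.499, 0.867, 0.003]
wrist_force: [0.1, -0.8, 1.5]
finger_gap: 0.0401
clock: 32.05
tcp_pos: [0.5558, 0.2772, 0.1904]
orientation: [-0.002, 0.01, 1.0, 0.002]
wrist_force: [0.5, -0.2, -0.2]
finger_gap: 0.04
t 32.05 grip [0.5558 0.2772 0.1904] yaw -0.0197 pitch -0.0046 roll 0.0043 F [ 0.48 -0.16 -0.2 ] M [ 0.04 -0.01 -0.02] gap 0.04 q6 0.35
[[316.60760771 221.69778006]
 [316.99447383 236.89465314]]
7 [332.7 195.3] as tick 0.507 r 0.0308 | as pointer dir 0.472 len 0.003
47 [347.2 204. ] as tick 1.007 r 0.0342 | as pointer dir 0.981 len 0.0102
86 [329.5 230.9] as tick 2.219 r 0.016 | as pointer dir 0.992 len 0.0203
```

The pointer reads 0.992 and the long mark 1.007. Now a final code check of the panel, and of the neighbours by image difference.

```bash
python3 - <<'E'
from seg import *
im,d,p=snap('scene','s11');im2,d2,p2=snap('top','t11')
panel('s11',.041,[.605,-.09,.04]);panel('t11',.041,[.605,-.09,.04])
for f0,b in (('scene0',im),('top0',im2)):
    a=load(f0)[0];df=(cv2.GaussianBlur(cv2.absdiff(a,b),(3,3),0).max(2)>45).astype(np.uint8)
    n,l,st,ce=cv2.connectedComponentsWithStats(df)
    print(f0,[tuple(int(q) for q in st[i]) for i in range(1,n) if st[i,4]>12])
E
```

```text
s11 [608.6 -94.3] [128.7  98.9] angle 89.58 -0.0073
t11 [605.2 -94.9] [ 97.9 128.6] angle 0.03 0.0005
scene0 [(363, 0, 118, 263, 8272), (475, 0, 15, 16, 118), (486, 0, 7, 3, 16), (491, 16, 9, 8, 35), (394, 19, 4, 17, 30), (483, 23, 86, 115, 3166), (356, 83, 10, 15, 47), (393, 82, 6, 15, 62), (524, 82, 7, 12, 40), (446, 89, 17, 12, 125), (350, 96, 11, 14, 91), (367, 96, 11, 15, 53), (423, 99, 34, 39, 563), (352, 114, 10, 10, 72), (511, 128, 7, 7, 30), (418, 139, 3, 7, 16), (541, 139, 5, 5, 15), (476, 144, 74, 79, 2190), (252, 222, 45, 37, 910), (304, 246, 49, 42, 1116), (373, 280, 7, 7, 32)]
top0 [(171, 48, 49, 122, 1487), (128, 63, 33, 31, 758), (137, 96, 4, 11, 18), (141, 121, 5, 36, 115), (252, 125, 46, 35, 1438), (147, 131, 16, 16, 201), (327, 132, 43, 33, 1237), (221, 137, 8, 3, 16), (158, 139, 8, 10, 17), (215, 143, 8, 5, 23), (211, 161, 6, 15, 31), (137, 173, 17, 70, 313), (178, 179, 108, 221, 4343), (43, 226, 84, 76, 2488), (0, 234, 64, 137, 5252), (56, 257, 7, 6, 21), (182, 268, 54, 53, 1500), (115, 284, 45, 51, 342), (106, 300, 50, 50, 869), (313, 320, 27, 20, 138), (342, 333, 6, 5, 16), (308, 334, 16, 11, 83), (325, 335, 8, 7, 34), (158, 340, 14, 14, 62), (350, 343, 5, 8, 18), (353, 355, 5, 16, 25), (103, 365, 104, 35, 1676), (203, 370, 7, 5, 17), (260, 372, 22, 28, 184), (53, 374, 26, 25, 168), (193, 377, 17, 13, 68), (338, 377, 21, 11, 58), (191, 383, 10, 8, 20), (211, 389, 14, 7, 37)]
```

In the scene view only the arm's own region, the plate area, the panel's two places and the dial changed. The cup, jar, screwdriver and spatula show no change there. The top camera's differences near the jar fall where the arm now passes in front of it.

```bash
python3 -c "
from h import *
here(); print(env.hand_in())"
```

```text
t 32.2 grip [0.5559 0.2772 0.2044] yaw -0.013 pitch -0.0045 roll 0.0044 F [ 0.08  0.6  -0.92] M [0.02 0.01 0.04] gap 0.0398 q6 0.34
the job is handed in; nothing more can be done
None
```

The job is done and handed in at 32.2 s. I slid the spatula under the panel from the open front, lifted it off, set it on the bamboo rack, drew the spatula out and laid it back on the mat. I then turned the dial to the long mark.

**Last checks:**
- **Panel:** Both cameras put its centre within about 2 mm of the rack centre. Its height reads 41 mm and it is level within depth noise. Yaw relative to the rack is 0.002 rad in the scene camera and about 0.01 rad in the top camera.
- **Dial:** The pointer reads 0.99 against the long mark at 1.0.
- **Spatula:** It lies on the mat within a few mm of where it started. Its tail pressed on the mat with about 19–22 N while going down, so I backed off before opening the fingers.
- **Other objects:** The scene camera shows no change at the cup, jar or screwdriver. The remote lies at the edge of the region the arm changed in that view, so it was not clearly checked. In the top camera, the area around the jar differs, which I put down to the arm being in front of it, but I did not view that picture.

**Disagreement:** While the panel hovered over the rack, the two cameras disagreed by about 5 mm on its sideways position. I split the difference, and both agreed to within 1 mm in y after placing.

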